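# Fetch the blue-capped reagent bottle from the packed crate and stand it on the balance

### The arm

A 7-joint arm with a two-finger parallel gripper is mounted at the origin on the work surface. World frame = base frame: x ahead of the robot, y to its left, z up, the work surface at z = 0. Lengths are in m, angles in rad, forces in N, time in s.
With the tool pointing down it reaches from about 0.4 to 0.875 m from the base axis. Payload 4.4 kg.
Tool frame: the origin (TCP) lies between the finger pads; the fingertips stand 25 mm ahead of it and the grasp point (between the pads) lies 6 mm ahead of it; z points along the fingers, y is the direction in which the jaws open and shut (so a half turn about z gives the same grasp; the last joint's range is limited). The gripper opens to 85 mm and grips with 20 to 120 N. Pads are 22 mm wide; open, the fingers measure 114 mm over their backs; the gripper's body (76 mm by 85 mm) begins 54 mm behind the grasp point. The pads swing forward as they close: fully open they stand 13 mm farther back than shut.
Start: joints at [-0.066, 0.628, 0.038, 1.517, -0.027, 0.996, -0.02], TCP at [0.65, 0, 0.256] pointing down, gripper open.
Joint ranges: [-3.06, 3.06], [-0.37, 2.12], [-1.25, 1.32], [0.18, 2.47], [-1.1, 4.24], [0.23, 1.98], [-2.94, 2.94]. Speed limits (rad/s): [2.57, 2.57, 3.14, 3.14, 3.14, 3.14, 3.14].

### API

Orientations are given as a unit quaternion [x, y, z, w].
In Python, from cell import ctrl, eyes, nets gives the robot as it stands. The module is installed in compiled form; this text tells all that it offers.
- The arm moves only by the shell command python3 -m jog 'ROWS'. ROWS is JSON, a list of rows, each an object with "linear": the shift along the tool's x, y, z in cm, a list of three; "dr": the turn, a rotation vector about the tool's x, y, z in degrees, a list of three; "jaw": the finger opening in cm, from 0 to 8.54. A call has 1 to 20 rows; each row shifts and turns the commanded pose from where the row before left it, along the tool's axes as they then stand; what a row does not reach is not made up. A row lasts 1/10 s, in which the tool goes at most 50 mm and 8.59 degrees, less where a joint would pass 70% of its speed; a pose out of reach is approached as far as the arm can. A call is refused whole if a number of a shift passes 5 or a number of a turn 8.59, either way. A call with a gripper value outside its range is refused whole. The fingers move at their own pace and stop on an object; the grip force is fixed at half the most. Time passes only in rows, so rows that do not move let the fingers close. It gives the time, the measured TCP pose, the force and the opening at its end, in the units of the state.
- ctrl.get_state(): the state, without advancing time (a new reading comes with each control period).
- eyes.camera(name): name is "scene" or "side" or "wrist"; returns (picture, depth): 400x640x3 uint8, blue, green, red; 400x640 float32, m along the optical axis (not along the pixel's ray), 0 where there is no reading.
- eyes.camera_model(name): a dict with "K" (3x3 intrinsics, pixels), "k1" (the pictures are not rectified: a ray, as slopes to the right and down, at radius r is drawn at 1 + k1 r^2 times it, then the intrinsics apply), "rvec" (rotation vector, rad) and "tvec" (3), from world to camera coordinates, as OpenCV has them; the wrist camera has in their place "hand_eye" (4x4, takes a point from camera to tool coordinates, whose origin is the TCP and whose axes are the flange's). Camera axes: x right, y down, z forward; pixel columns grow to the right and rows downward; lengths in m; the calibration is good to about 2 mm. A picture is of the moment at which its call begins: read the wrist's pose just before it. camera_model takes no time and is no camera call.
- ctrl.job_done(): hands the job in, once; it reports no verdict.
Trained networks look in the newest picture that a camera, given by its name, has taken for a name from the list of things; names that differ only in an ending like _2 or _b are one class to them, and where a whole thing is asked for, a point or a joint stands for the part that bears it (a point fixed in the world has none). Each returns a list of dicts, best first, with "score" (0 to 1); they miss things now and then, are a little off and sometimes report something else, mostly with a low value. They report only what shows in the picture. A call takes as long as a camera call. They do not tell look-alikes from the thing itself.
- nets.recognise(camera, thing): "box" ([left, top, width, height] in pixels, round what is visible of it).
The state is a dict: "time_s": time; "qpos": joint angles; "joint_vel": joint speeds; "joint_torque": joint torques, N m; "eef_pos": TCP position; "ee_rot": TCP orientation; "ft_force": force on the tool from outside, world axes, zero at the start; "torque": the same for the moment, N m; "width": opening from 0.0 (shut) to 1.0 (fully open).
Only numpy, scipy, OpenCV 4.12 (cv2) and the standard library are available. Lean on these libraries where they do the work, as an engineer would, in place of code of your own. Each camera call takes 0.05 s, during which the arm holds its last target. There are 200 camera calls.

### The job

Pull the reagent bottle with the blue cap straight up out of the tightly packed crate and set it down, without dropping it, upright in the middle of the balance's round steel pan, ready to be weighed. Leave the other eight bottles standing in the crate and put nothing else on the balance.

Things in the scene. Friction and masses are not known exactly. Their poses are not given: they have to be found in the camera images.
- bottle: The only bottle with a blue cap: round, amber glass, paper label, 116 mm tall, 0.15 to 0.31 kg. Origin: centre of its underside, z up its axis. Body 64 mm in diameter up to 66 mm, shoulder narrowing to a 24 mm neck at 82 mm, hard cylindrical cap 28 mm in diameter from 84 to 116 mm, the part to grip. It stands in the crate's middle place or the middle of one of its sides.
- crate: Square plywood crate, fixed, 206 x 206 mm, 56 mm high, walls and floor 6 mm. Origin: centre of its underside, x and y along its sides. Nine bottles of one shape touch in rows of 3 along x and y, 64.4 mm apart, cap tops 122 mm above the table. The eight others (0.22 kg) have white, red, yellow, black or green caps. Gaps between caps: 36 mm along the rows, 63 mm along the diagonals.
- balance: White laboratory balance, fixed to the table, 200 x 170 mm, housing top 46 mm above the table. Origin under its centre; x points from the display and keys towards its back, where the pan is. The pan is a plain steel disc 130 mm in diameter, it does not move.
- pan (a point): Centre of the top face of the balance's round steel pan, 60 mm above the table.
Things that resemble listed ones, but are neither listed nor needed, are in the scene too. What is shaped like the bottle but green is not meant.

How it is judged:
On the way, in this order (a step that is already met when the one before it is completed fails the run):
1. the blue-capped bottle has been lifted clear: its underside is more than 80 mm above the crate's underside (z of bottle in the frame of crate above 0.08 m), for 0.1 s.
2. the bottle, still held by the fingers, is brought down onto the pan: underside less than 10 mm above it, axis within 30 mm of its centre, upright within 15 degrees (contact force between bottle and the fingers above 1 N and z of bottle in the frame of pan below 0.01 m and horizontal distance between bottle and pan below 0.03 m and angle between bottle's own z axis and vertical below 0.262 rad), for 0.05 s.
At the end, for the whole second after the job is handed in: The blue-capped bottle stands released and still on the pan, upright within 10 degrees, its axis within 20 mm of the pan's centre; nothing else is on the balance (it bears under 4 N); the other eight bottles stand in the crate (it bears over 16.2 N; they weigh 17.3 N) (horizontal distance between bottle and pan below 0.02 m and z of bottle in the frame of pan between -0.006 and 0.006 m and angle between bottle's own z axis and vertical below 0.175 rad and linear speed of bottle below 0.03 m/s and contact force between bottle and the fingers below 0.1 N and contact force between crate and anything else above 16.2 N and contact force between balance and anything else below 4 N); the robot touches nothing.
It also fails if it takes over 42 s, if anything falls off the work surface, if the arm or the gripper's body presses on something with over 40 N, if the wrist force passes 120 N, or if a joint passes its speed limit or range.

## Working session

There is one attempt and no reset: what is moved stays moved. The work goes in short steps, Python scripts to look and compute and a shell command to move; the robot and the scene stay as the last step left them, time stands still between calls to the robot, and variables do not carry over. Pictures are saved under pics/ and viewed, about 8 in all and at most 12, crops included, and the job is handed in when it is done.

```bash
mkdir -p pics; cat > h.py <<'E'
import numpy as np, cv2
from scipy.spatial.transform import Rotation as R
from cell import ctrl, eyes, nets
def model(name, st=None):
    m=eyes.camera_model(name); K=np.array(m['K'])
    if 'hand_eye' in m:
        st=st or ctrl.get_state(); T=np.eye(4); T[:3,:3]=R.from_quat(st['ee_rot']).as_matrix(); T[:3,3]=st['eef_pos']
        T=T@np.array(m['hand_eye'])
    else:
        C=np.eye(4); C[:3,:3]=R.from_rotvec(np.ravel(m['rvec'])).as_matrix(); C[:3,3]=np.ravel(m['tvec']); T=np.linalg.inv(C)
    return K,m['k1'],T
def rays(M,uv):
    K,k1,T=M; D=np.array([k1,0,0,0,0.])
    p=cv2.undistortPoints(np.array(uv,float).reshape(-1,1,2),K,D).reshape(-1,2)
    return np.c_[p,np.ones(len(p))]@T[:3,:3].T, T[:3,3]
def onplane(M,uv,z):
    d,o=rays(M,uv); return o+d*((z-o[2])/d[:,2])[:,None]
def atdepth(M,uv,dep):
    d,o=rays(M,uv); return o+d*np.array(dep).reshape(-1,1)
E
python3 - <<'E'
from h import *
s=ctrl.get_state(); print(s['eef_pos'],s['ee_rot'],s['time_s'],s['width'])
for c in ['scene','wrist']:
    im,d=eyes.camera(c); cv2.imwrite(f'pics/{c}1.png',im); np.savez(f'{c}1.npz',im=im,d=d)
    for t in ['bottle','crate','balance','pan']: print(c,t,[(round(r['score'],2),np.round(r['box']).tolist()) for r in nets.recognise(c,t)][:5])
E
```

```text
[6.49427372e-01 3.71680369e-05 2.55399557e-01] [ 7.07096598e-01  7.07116329e-01 -6.82148179e-04 -6.57811633e-04] 0.0 1.00264015762404
scene bottle [(0.91, [387.0, 157.0, 34.0, 54.0]), (0.71, [355.0, 123.0, 29.0, 40.0]), (0.66, [406.0, 133.0, 31.0, 54.0])]
scene crate [(0.82, [289.0, 130.0, 118.0, 64.0])]
scene balance []
scene pan [(0.6, [134.0, 181.0, 126.0, 110.0])]
wrist bottle [(0.9, [374.0, 12.0, 80.0, 78.0]), (0.59, [239.0, 0.0, 67.0, 38.0])]
wrist crate [(0.65, [84.0, 0.0, 230.0, 114.0])]
wrist balance [(0.61, [119.0, 269.0, 162.0, 115.0])]
wrist pan [(0.74, [120.0, 269.0, 158.0, 121.0])]
```

View pics/scene1.png

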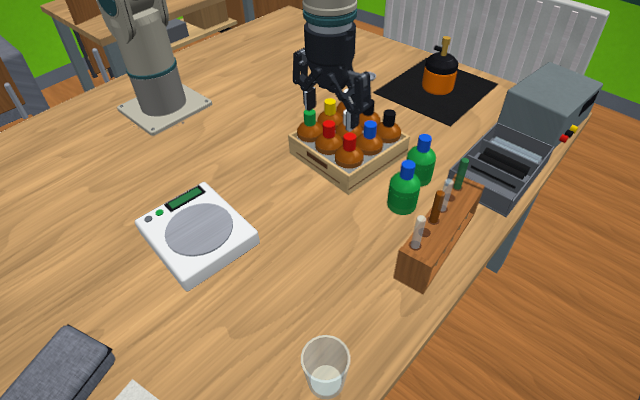

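View pics/wrist1.png

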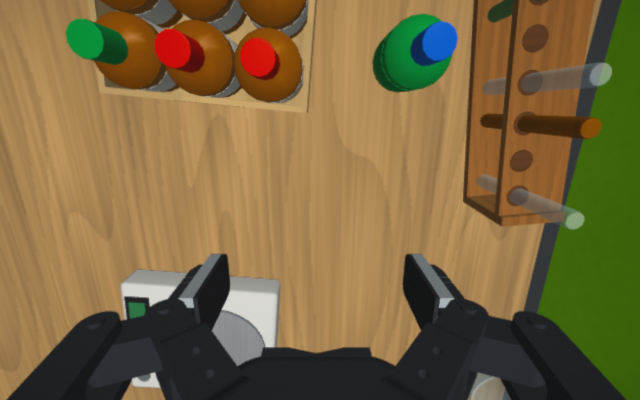

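The blue-capped bottle is in the crate at scene pixel (370,129), in the middle of one side. The green look-alikes stand outside the crate at (408,170) and (424,143). The pan centre is near (199,229). The wrist view shows the crate at top left and the balance at bottom left.

```bash
python3 - <<'E'
from h import *
im=np.load('scene1.npz')['im']; M=model('scene')
hsv=cv2.cvtColor(im,cv2.COLOR_BGR2HSV)
m=cv2.inRange(hsv,(105,120,60),(125,255,255)); n,l,s,c=cv2.connectedComponentsWithStats(m)
for i in range(1,n):
    if s[i,4]>20: print('blue',s[i],c[i], onplane(M,[c[i]],0.108).round(4))
print('pan',onplane(M,[(199,229)],.06).round(4))
print('caps g,r,r,y,blk',onplane(M,[(310,117),(329,130),(349,142),(330,105),(389,117)],.114).round(4))
W=model('wrist');print('wrist pan..caps g r r tops',onplane(W,[(83,38),(173,49),(259,58)],.122).round(4), 'green bot',onplane(W,[(438,42)],.116).round(3))
E
```

```text
blue [364 121  13  18 200] [369.565 129.17 ] [[0.6112 0.1751 0.108 ]]
blue [417 134  15  18 208] [423.85576923 142.50480769] [[0.7271 0.213  0.108 ]]
blue [400 160  15  20 237] [407.13924051 169.37130802] [[0.7488 0.1172 0.108 ]]
pan [[ 0.5233 -0.2323  0.06  ]]
caps g,r,r,y,blk [[0.4853 0.1174 0.114 ]
 [0.5512 0.108  0.114 ]
 [0.6113 0.1036 0.114 ]
 [0.4869 0.1843 0.114 ]
 [0.6207 0.2343 0.114 ]]
wrist pan..caps g r r tops [[0.4759 0.1237 0.122 ]
 [0.5415 0.117  0.122 ]
 [0.6063 0.1112 0.122 ]] green bot [[0.744 0.123 0.116]]
```

```bash
python3 -m jog '[{"linear":[3.5,-0.8,0],"jaw":6},{"linear":[3.5,-0.8,0]},{"linear":[3.5,-0.8,0]},{"linear":[3.5,-0.7,0]},{"linear":[3.5,-0.7,0]},{"dr":[0,0,-8]},{"dr":[0,0,-8]},{"dr":[0,0,-8]},{"dr":[0,0,-8]},{"dr":[0,0,-8]},{},{}]'
python3 - <<'E'
from h import *
s=ctrl.get_state(); print(s['eef_pos'],R.from_quat(s['ee_rot']).as_matrix().round(3),s['width'])
im,d=eyes.camera('wrist'); M=model('wrist',s); cv2.imwrite('pics/w2.png',im)
hsv=cv2.cvtColor(im,cv2.COLOR_BGR2HSV)
m=cv2.inRange(hsv,(105,120,60),(125,255,255)); n,l,st,c=cv2.connectedComponentsWithStats(m)
for i in range(1,n):
    if st[i,4]>50:
        dd=np.median(d[l==i]); print(st[i],c[i],dd,onplane(M,[c[i]],.122).round(4),atdepth(M,[c[i]],[dd]).round(4))
E
```

```text
[6.49987621e-01 4.96547580e-05 2.56286122e-01] [[ 0.  1. -0.]
 [ 1. -0.  0.]
 [ 0. -0. -1.]] 0.9982108604497798
[ 411   22   46   43 1418] [433.60578279  43.51410437] 0.2328836 [[0.739  0.1211 0.122 ]] [[0.7412 0.1222 0.1157]]schema error: expected keys linear, dr, jaw
```

View pics/w2.png

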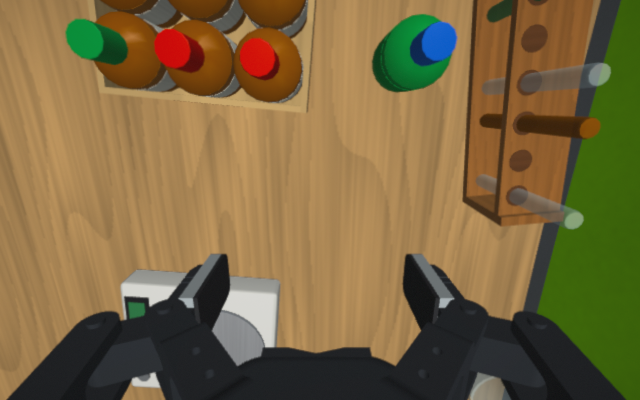

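The call was refused because every row needs all three keys, so the view is unchanged. I'll retype it with complete rows.

```bash
python3 -m jog '[{"linear":[3.5,-0.8,0],"dr":[0,0,0],"jaw":6},{"linear":[3.5,-0.8,0],"dr":[0,0,0],"jaw":6},{"linear":[3.5,-0.8,0],"dr":[0,0,0],"jaw":6},{"linear":[3.5,-0.7,0],"dr":[0,0,0],"jaw":6},{"linear":[3.5,-0.7,0],"dr":[0,0,0],"jaw":6},{"linear":[0,0,0],"dr":[0,0,-8],"jaw":6},{"linear":[0,0,0],"dr":[0,0,-8],"jaw":6},{"linear":[0,0,0],"dr":[0,0,-8],"jaw":6},{"linear":[0,0,0],"dr":[0,0,-8],"jaw":6},{"linear":[0,0,0],"dr":[0,0,-8],"jaw":6},{"linear":[0,0,0],"dr":[0,0,0],"jaw":6},{"linear":[0,0,0],"dr":[0,0,0],"jaw":6}]'
cat > look.py <<'E'
import sys
from h import *
s=ctrl.get_state(); Rm=R.from_quat(s['ee_rot']).as_matrix(); print(s['time_s'],s['eef_pos'].round(4) if hasattr(s['eef_pos'],'round') else s['eef_pos'],'\n',Rm.round(3),s['width'])
im,d=eyes.camera('wrist'); M=model('wrist',s); cv2.imwrite(f'pics/{sys.argv[1]}.png',im)
hsv=cv2.cvtColor(im,cv2.COLOR_BGR2HSV)
m=cv2.inRange(hsv,(105,120,60),(125,255,255)); n,l,st,c=cv2.connectedComponentsWithStats(m)
for i in range(1,n):
    if st[i,4]>50:
        top=(l==i)&(d>0)
        dd=np.median(d[top]); p=atdepth(M,[c[i]],[dd])[0]
        # cap top: points with z near max
        v,u=np.nonzero(top); P=atdepth(M,np.c_[u,v],d[top]); z=np.percentile(P[:,2],95); Q=P[P[:,2]>z-.005]
        ctr=(Q.min(0)+Q.max(0))/2; (uu,vv),r=cv2.minEnclosingCircle(Q[:,:2].astype(np.float32)); 
        print(st[i],c[i].round(1),'p',p.round(4),'top z',z.round(4),'mean',Q.mean(0).round(4),'circ',round(uu,4),round(vv,4),round(r,4),'tool shift',((Q.mean(0)-np.array(s['eef_pos']))@Rm).round(4))
E
python3 look.py w3
```

```text
time_s: 1.75
eef_pos: [0.6121, 0.1748, 0.2563]
ee_rot: [0.424, 0.906, 0.0, -0.0]
ft_force: [-0.2, -0.3, -0.3]
width: 0.701
1.75 [0.6121 0.1748 0.2563] 
 [[-0.64   0.768  0.   ]
 [ 0.768  0.64   0.   ]
 [ 0.     0.    -1.   ]] 0.7008871416631396
[301 173  30  37 868] [315.7 191.4] p [0.6089 0.1782 0.1212] top z 0.1233 mean [0.6097 0.1769 0.1221] circ 0.61 0.1764 0.0139 tool shift [ 0.0031 -0.0006  0.1342]
[415 209  38  36 940] [433.7 226.7] p [0.7173 0.2212 0.1138] top z 0.1174 mean [0.7217 0.2208 0.1162] circ 0.7228 0.2208 0.0137 tool shift [-0.0349  0.1137  0.1401]
[367 285  21  38 420] [375.9 305.2] p [0.7361 0.1227 0.1126] top z 0.1178 mean [0.7337 0.1243 0.1266] circ 0.6982 0.1508 0.0673 tool shift [-0.1167  0.0611  0.1298]
```

View pics/w3.png

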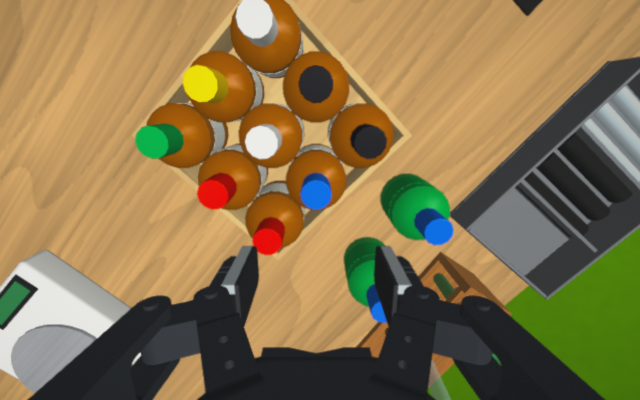

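The blue cap is at pixel (316,191), in the middle of the crate's right side, and the jaws line up with the crate diagonal. I'll shift 3 mm, descend part-way and check again.

```bash
python3 -m jog '[{"linear":[0.3,0,1],"dr":[0,0,0],"jaw":5},{"linear":[0,0,3],"dr":[0,0,0],"jaw":5},{"linear":[0,0,3],"dr":[0,0,0],"jaw":5},{"linear":[0,0,2],"dr":[0,0,0],"jaw":5},{"linear":[0,0,0],"dr":[0,0,0],"jaw":5},{"linear":[0,0,0],"dr":[0,0,0],"jaw":5}]'; python3 look.py w4
```

```text
time_s: 2.4
eef_pos: [0.6099, 0.1776, 0.1661]
ee_rot: [0.423, 0.906, -0.0, -0.0]
ft_force: [1.3, 0.2, 1.0]
width: 0.584
2.4 [0.6099 0.1776 0.1661] 
 [[-0.643  0.766 -0.001]
 [ 0.766  0.643 -0.   ]
 [ 0.    -0.001 -1.   ]] 0.5840882192703607
[ 293  206   45   57 2044] [315.2 235.2] p [0.6077 0.1794 0.1202] top z 0.1231 mean [0.6095 0.1771 0.1221] circ 0.61 0.1766 0.014 tool shift [-0.0002 -0.0007  0.044 ]
[ 452  254   62   58 2213] [482.5 281.2] p [0.7146 0.2222 0.1125] top z 0.1171 mean [0.7184 0.2222 0.1185] circ 0.6897 0.2204 0.0465 tool shift [-0.0356  0.1118  0.0476]
[421 377   7  16  64] [423.3 385.4] p [0.7458 0.1373 0.1152] top z 0.2321 mean [0.6192 0.2046 0.2305] circ 0.6206 0.2039 0.0045 tool shift [ 0.0148  0.0244 -0.0643]
```

View pics/w4.png

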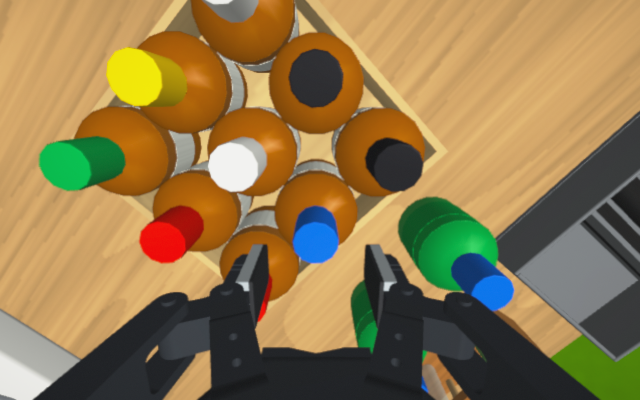

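The cap at (315,235) is centred between the pads, at (250,280) and (380,280). I'll go down 4.9 cm and close.

```bash
python3 -m jog '[{"linear":[0,-0.05,1.5],"dr":[0,0,0],"jaw":5},{"linear":[0,0,1.5],"dr":[0,0,0],"jaw":5},{"linear":[0,0,1.2],"dr":[0,0,0],"jaw":5},{"linear":[0,0,0.7],"dr":[0,0,0],"jaw":5},{"linear":[0,0,0],"dr":[0,0,0],"jaw":5},{"linear":[0,0,0],"dr":[0,0,0],"jaw":2},{"linear":[0,0,0],"dr":[0,0,0],"jaw":0},{"linear":[0,0,0],"dr":[0,0,0],"jaw":0},{"linear":[0,0,0],"dr":[0,0,0],"jaw":0},{"linear":[0,0,0],"dr":[0,0,0],"jaw":0},{"linear":[0,0,0],"dr":[0,0,0],"jaw":0}]'
```

```text
time_s: 3.55
eef_pos: [0.6102, 0.1771, 0.118]
ee_rot: [0.423, 0.906, 0.0, 0.0]
ft_force: [-0.3, -0.8, 4.6]
width: 0.308
```

```bash
python3 -m jog '[{"linear":[0,0,-0.4],"dr":[0,0,0],"jaw":0},{"linear":[0,0,-0.6],"dr":[0,0,0],"jaw":0},{"linear":[0,0,-1],"dr":[0,0,0],"jaw":0},{"linear":[0,0,-1],"dr":[0,0,0],"jaw":0},{"linear":[0,0,-1],"dr":[0,0,0],"jaw":0},{"linear":[0,0,-1],"dr":[0,0,0],"jaw":0},{"linear":[0,0,-1],"dr":[0,0,0],"jaw":0},{"linear":[0,0,-1],"dr":[0,0,0],"jaw":0},{"linear":[0,0,-1],"dr":[0,0,0],"jaw":0},{"linear":[0,0,-1.5],"dr":[0,0,0],"jaw":0},{"linear":[0,0,-1.5],"dr":[0,0,0],"jaw":0},{"linear":[0,0,-1.5],"dr":[0,0,0],"jaw":0},{"linear":[0,0,-1.5],"dr":[0,0,0],"jaw":0},{"linear":[0,0,-1.2],"dr":[0,0,0],"jaw":0},{"linear":[0,0,-0.8],"dr":[0,0,0],"jaw":0},{"linear":[0,0,0],"dr":[0,0,0],"jaw":0},{"linear":[0,0,0],"dr":[0,0,0],"jaw":0}]'; python3 look.py w5
python3 - <<'E'
from h import *
im,d=eyes.camera('scene'); w=cv2.imread('pics/w5.png')
cv2.imwrite('pics/lift.png',np.vstack([cv2.resize(w,(480,300)),cv2.resize(im[60:310,100:500],(480,300))]))
E
```

```text
time_s: 5.25
eef_pos: [0.6094, 0.1769, 0.2769]
ee_rot: [0.423, 0.906, -0.0, -0.0]
ft_force: [0.7, -0.2, -2.5]
width: 0.309
5.25 [0.6094 0.1769 0.2769] 
 [[-0.643  0.766 -0.001]
 [ 0.766  0.643 -0.   ]
 [ 0.    -0.001 -1.   ]] 0.30907676498438047
[410 206  35  33 796] [426.5 222.4] p [0.7174 0.2212 0.114 ] top z 0.1174 mean [0.7215 0.221  0.1162] circ 0.7226 0.2211 0.0139 tool shift [-0.0383  0.1143  0.1606]
[ 285  234   63   81 4013] [316.  275.8] p [0.6065 0.1803 0.2786] top z 0.2821 mean [0.6089 0.1773 0.2811] circ 0.6096 0.1764 0.0145 tool shift [ 0.0006 -0.0001 -0.0041]
```

View pics/lift.png

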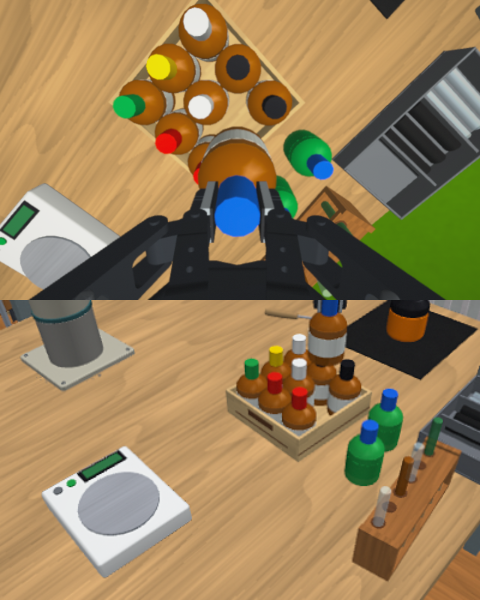

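The bottle is lifted and upright, and the other eight are still in the crate. Next I'll refine the pan centre from the scene picture.

```bash
cat > pan.py <<'E'
from h import *
def pan(name,seed):
    s=ctrl.get_state(); im,d=eyes.camera(name); M=model(name,s)
    v,u=np.mgrid[0:400,0:640]; P=atdepth(M,np.c_[u.ravel(),v.ravel()].astype(float),d.ravel()).reshape(400,640,3)
    g=im.astype(int); grey=((g.max(2)-g.min(2)<30)&(g.mean(2)<200)&(g.mean(2)>100)&(abs(P[...,2]-.06)<.008)).astype(np.uint8)
    n,l,st,c=cv2.connectedComponentsWithStats(cv2.morphologyEx(grey,cv2.MORPH_OPEN,np.ones((3,3),np.uint8)))
    i=1+np.argmax(st[1:,4]); m=(l==i).astype(np.uint8); print(name,st[i],c[i].round(1))
    cs,_=cv2.findContours(m,cv2.RETR_EXTERNAL,cv2.CHAIN_APPROX_NONE); k=cv2.convexHull(max(cs,key=cv2.contourArea))
    W=onplane(M,k.reshape(-1,2).astype(float),.06); (x,y),(a,b),t=cv2.fitEllipse(W[:,:2].astype(np.float32)*1000); print('centre mm',x,y,'diam',a,b,'z',np.median(P[m>0][:,2]))
    return s,np.array([x,y,60])/1000
if __name__=='__main__':
    s,p=pan('scene',None); print('tool shift',((p-s['eef_pos'])@R.from_quat(s['ee_rot']).as_matrix()).round(4))
E
python3 pan.py
```

```text
scene [   2  327   99   73 3611] [ 54.7 367.6]
centre mm 584.3245239257812 -552.9315185546875 diam 93.34766387939453 218.23269653320312 z 0.05508375574337587
tool shift [-0.5432 -0.4877  0.2169]
```

```bash
sed -i "s/i=1+np.argmax(st\[1:,4\])/i=l[seed[1],seed[0]]/; s/'scene',None/'scene',(199,229)/" pan.py; python3 pan.py
```

```text
scene [ 165  203   68   54 2763] [198.3 229.3]
centre mm 520.1532592773438 -231.319091796875 diam 128.51356506347656 132.63230895996094 z 0.06023966062184938
tool shift [-0.2555 -0.3303  0.2168]
```

```bash
python3 -m jog '[{"linear":[-0.8,-1,0],"dr":[0,0,0],"jaw":0},{"linear":[-1.5,-2,0],"dr":[0,0,0],"jaw":0},{"linear":[-2,-2.6,0],"dr":[0,0,0],"jaw":0},{"linear":[-2,-2.6,0],"dr":[0,0,0],"jaw":0},{"linear":[-2,-2.6,0],"dr":[0,0,0],"jaw":0},{"linear":[-2,-2.6,0],"dr":[0,0,0],"jaw":0},{"linear":[-2,-2.6,0],"dr":[0,0,0],"jaw":0},{"linear":[-2,-2.6,0],"dr":[0,0,0],"jaw":0},{"linear":[-2,-2.6,0],"dr":[0,0,0],"jaw":0},{"linear":[-2,-2.6,0],"dr":[0,0,0],"jaw":0},{"linear":[-2,-2.6,0],"dr":[0,0,0],"jaw":0},{"linear":[-2,-2.6,0],"dr":[0,0,0],"jaw":0},{"linear":[-1.5,-2,0],"dr":[0,0,0],"jaw":0},{"linear":[-0.9,-1,0],"dr":[0,0,0],"jaw":0},{"linear":[-0.8,-1,0],"dr":[0,0,0],"jaw":0},{"linear":[0,0,0],"dr":[0,0,0],"jaw":0},{"linear":[0,0,0],"dr":[0,0,0],"jaw":0}]'; python3 look.py w6
python3 - <<'E'
from h import *
im,d=eyes.camera('scene'); im2,_=eyes.camera('side')
cv2.imwrite('pics/over.png',np.vstack([cv2.resize(im2,(480,300)),cv2.resize(im[60:310,100:500],(480,300))]))
E
```

```text
time_s: 7.15
eef_pos: [0.5211, -0.2292, 0.2772]
ee_rot: [0.422, 0.907, 0.001, -0.0]
ft_force: [0.8, 0.8, -1.8]
width: 0.31
7.15 [ 0.5211 -0.2292  0.2772] 
 [[-0.644  0.765  0.   ]
 [ 0.765  0.644  0.001]
 [ 0.001  0.001 -1.   ]] 0.3099829863490537
[ 285  234   63   81 3990] [316.  275.8] p [ 0.5182 -0.2258  0.2789] top z 0.2824 mean [ 0.5206 -0.2288  0.2814] circ 0.5213 -0.2305 0.0151 tool shift [ 0.0007 -0.0001 -0.0041]
```

View pics/over.png

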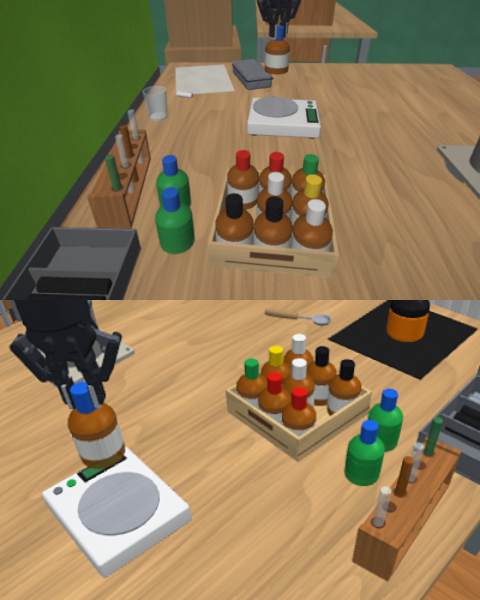

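The bottle is held upright over the pan, and the crate still holds eight bottles. I'll descend to about 4 mm above the pan.

```bash
python3 -m jog '[{"linear":[-0.1,-0.2,0.8],"dr":[0,0,0],"jaw":0},{"linear":[0,0,1.5],"dr":[0,0,0],"jaw":0},{"linear":[0,0,1.8],"dr":[0,0,0],"jaw":0},{"linear":[0,0,1.8],"dr":[0,0,0],"jaw":0},{"linear":[0,0,1.6],"dr":[0,0,0],"jaw":0},{"linear":[0,0,1.2],"dr":[0,0,0],"jaw":0},{"linear":[0,0,0.8],"dr":[0,0,0],"jaw":0},{"linear":[0,0,0.4],"dr":[0,0,0],"jaw":0},{"linear":[0,0,0.2],"dr":[0,0,0],"jaw":0},{"linear":[0,0,0],"dr":[0,0,0],"jaw":0},{"linear":[0,0,0],"dr":[0,0,0],"jaw":0}]'; python3 - <<'E'
from h import *
im,d=eyes.camera('scene'); im2,_=eyes.camera('side')
cv2.imwrite('pics/low.png',np.hstack([cv2.resize(im2[90:190,300:460],(400,250)),cv2.resize(im[130:300,110:280],(400,400))[:250*1+150]][:1]+[] ) if 0 else cv2.resize(im[130:300,110:310],(600,510)))
E
```

```text
time_s: 8.4
eef_pos: [0.5203, -0.2326, 0.1769]
ee_rot: [0.423, 0.906, 0.0, 0.001]
ft_force: [-0.1, -0.2, -2.9]
width: 0.31
```

View pics/low.png

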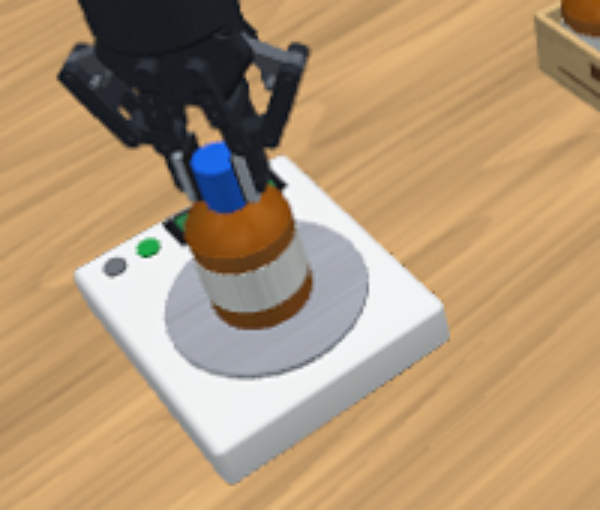

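The base, at about (262,300) in the crop, is centred on the pan at (267,298). I'll lower it gently to contact.

```bash
python3 -m jog '[{"linear":[0,0,0.2],"dr":[0,0,0],"jaw":0},{"linear":[0,0,0.1],"dr":[0,0,0],"jaw":0},{"linear":[0,0,0.1],"dr":[0,0,0],"jaw":0},{"linear":[0,0,0],"dr":[0,0,0],"jaw":0},{"linear":[0,0,0],"dr":[0,0,0],"jaw":0}]'
```

```text
time_s: 9.0
eef_pos: [0.5199, -0.2325, 0.1722]
ee_rot: [0.423, 0.906, 0.0, -0.0]
ft_force: [0.5, -0.1, -2.9]
width: 0.313
```

```bash
python3 -m jog '[{"linear":[0,0,0.05],"dr":[0,0,0],"jaw":0},{"linear":[0,0,0.05],"dr":[0,0,0],"jaw":0},{"linear":[0,0,0],"dr":[0,0,0],"jaw":0}]'
```

```text
time_s: 9.3
eef_pos: [0.5201, -0.2326, 0.172]
ee_rot: [0.423, 0.906, -0.0, 0.0]
ft_force: [-2.1, 0.2, 4.4]
width: 0.309
```

Wrist force rose from -2.9 N to +4.4 N, so the bottle is on the pan. I'll release it and retreat straight up.

```bash
python3 -m jog '[{"linear":[0,0,0],"dr":[0,0,0],"jaw":3.2},{"linear":[0,0,0],"dr":[0,0,0],"jaw":4},{"linear":[0,0,0],"dr":[0,0,0],"jaw":5},{"linear":[0,0,0],"dr":[0,0,0],"jaw":6},{"linear":[0,0,0],"dr":[0,0,0],"jaw":6},{"linear":[0,0,0],"dr":[0,0,0],"jaw":6},{"linear":[0,0,-0.5],"dr":[0,0,0],"jaw":6},{"linear":[0,0,-1.5],"dr":[0,0,0],"jaw":6},{"linear":[0,0,-2],"dr":[0,0,0],"jaw":6},{"linear":[0,0,-3],"dr":[0,0,0],"jaw":6},{"linear":[0,0,-3],"dr":[0,0,0],"jaw":6},{"linear":[0,0,-1],"dr":[0,0,0],"jaw":6},{"linear":[0,0,0],"dr":[0,0,0],"jaw":6},{"linear":[0,0,0],"dr":[0,0,0],"jaw":6}]'; python3 look.py w7
python3 - <<'E'
from h import *
im,d=eyes.camera('scene'); w=cv2.imread('pics/w7.png')
cv2.imwrite('pics/end.png',np.vstack([cv2.resize(w,(480,300)),cv2.resize(im[60:310,100:500],(480,300))]))
E
```

```text
time_s: 10.7
eef_pos: [0.5193, -0.2323, 0.2804]
ee_rot: [0.423, 0.906, -0.0, -0.001]
ft_force: [0.5, -0.0, -0.3]
width: 0.701
10.7 [ 0.5193 -0.2323  0.2804] 
 [[-0.643  0.766 -0.001]
 [ 0.766  0.643  0.001]
 [ 0.001 -0.001 -1.   ]] 0.7009661245279681
[ 299  185   35   41 1104] [316.3 205.7] p [ 0.5185 -0.2311  0.1748] top z 0.1772 mean [ 0.5196 -0.2328  0.1761] circ 0.5202 -0.2333 0.014 tool shift [-0.0008 -0.      0.1043]
```

View pics/end.png

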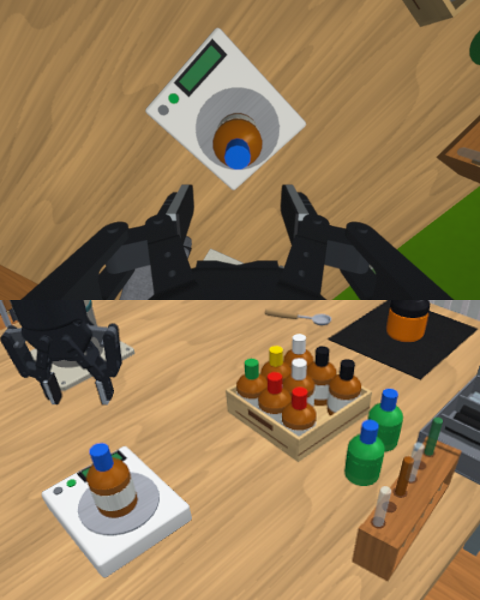

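```bash
python3 -c "from cell import ctrl; print(ctrl.job_done())"
```

```text
the job is handed in; nothing more can be done
None
```

The blue-capped bottle is standing released and upright on the balance pan. I handed the job in at about 10.8 s of robot time. I gripped the cap along the crate's diagonal, lifted it straight up by 16 cm, carried it over and lowered it onto the pan until the wrist force showed contact. Then I opened the fingers and backed off straight up.

- **Position:** the cap centre measures (0.520, -0.233) m against a pan centre of (0.520, -0.231) m, about 2 mm off. The cap top is at 0.176 m, which is exactly the pan height plus the bottle height.
- **Surroundings:** the last pictures show the other eight bottles still in the crate, nothing else on the balance, and the gripper clear of everything with wrist force near zero.
- **Problems on the way:** my first move call was refused because its rows were incomplete, so the arm did not move. One pan measurement picked up a grey object elsewhere on the table and I redid it. No check failed after the bottle was placed.

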